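# Reassemble and tension a specimen turntable drive

### The arm

A 7-joint arm with a two-finger parallel gripper is mounted at the origin on the work surface. World frame = base frame: x ahead of the robot, y to its left, z up, the work surface at z = 0. Lengths are in m, angles in rad, forces in N, time in s.
With the tool pointing down it reaches from about 0.425 to 0.875 m from the base axis. Payload 4.7 kg.
Tool frame: the origin (TCP) lies midway between the tips of the shut fingers; the grasp point (between the pads) lies behind it (env.grip_point_offset is the z of the grasp point in the tool frame, in m); z points along the fingers, y is the line along which they close (so a half turn about z gives the same grasp; the last joint's range is limited). The gripper opens to 85 mm and grips with 20 to 120 N. Pads are 22 mm wide; open, the fingers measure 114 mm over their backs; the gripper's body (76 mm by 85 mm) begins 54 mm behind the grasp point. The pads swing forward as they close: fully open they stand 13 mm farther back than shut.
Start: joints at [1.185, 0.321, -0.07, 1.45, 0.023, 1.371, -0.057], TCP at [0.253, -0.599, 0.231] pointing down, gripper open.
Joint ranges: [-2.86, 2.86], [-0.3, 2.09], [-1.38, 1.24], [0.06, 2.45], [-1.56, 4.7], [0.09, 2.05], [-2.69, 2.69]. Speed limits (rad/s): [2.57, 2.57, 3.14, 3.14, 3.14, 3.14, 3.14].

### API

Orientations are given as a rotation vector (axis times angle).
In Python, from rig import env gives the robot as it stands.
- The arm moves only by the tool pendant, called after "Call:" as name(argument=value, ...) on one line, values as JSON. Schema: {"type":"object","properties":{"moves":{"type":"object","properties":{"increments":{"type":"array","items":{"type":"array","items":{"type":"number"},"minItems":6,"maxItems":6},"minItems":1,"maxItems":20}},"additionalProperties":false,"required":["increments"]},"jaw":{"type":"number"},"only":{"type":"string"},"quiet":{"type":"boolean"},"lines":{"type":"string"}},"required":["moves"],"additionalProperties":false}. moves is an object whose key "increments" holds a list of rows, 1 to 20 of them, each of 6 numbers: dx, dy, dz in m, then a rotation vector rx, ry, rz in rad; each row shifts and turns the commanded pose from where the row before left it, along the tool's axes as they then stand; what a row does not reach is not made up. A row lasts 1/8 s, in which the tool goes at most 0.0625 m and 0.188 rad, less where a joint would pass 70% of its speed; a pose out of reach is approached as far as the arm can. jaw is the finger opening in m, set as the call begins (left out keeps the last). The fingers move at their own pace and stop on an object; the grip force is fixed at half the most. Time passes only in rows, so rows that do not move let the fingers close. The tool returns the time, the measured TCP pose, the force, the opening and the grip force at its end. only (a regular expression) keeps the lines of the reply that match it, lines (a string "A,B") keeps lines A to B, and quiet returns only ok. Input that does not fit is refused with a message, and nothing moves.
- env.observe(): the state, without advancing time (a new reading comes with each control period).
- env.camera(name): name is "side" or "top"; returns a dict with "pixels" (420x560x3 uint8, red, green, blue), "fx", "fy", "cx", "cy" (pixels), "camera_from_world" (4x4, takes a point from world to camera coordinates). Camera axes: x right, y up, looking along -z (the intrinsics and any distortion apply to the point x, -y, -z); pixel columns grow to the right and rows downward; lengths in m; the calibration is good to about 2 mm. A picture is of the moment at which its call begins. There is no depth.
- env.sign_off(): hands the job in; it is judged then, once.
The state is a dict: "clock": time; "joint_positions": joint angles; "qvel": joint speeds; "tau": joint torques, N m; "tcp_pos": TCP position; "tcp_rot": TCP orientation; "wrist_force": force on the tool from outside, world axes, zero at the start; "wrist_torque": the same for the moment, N m; "opening": finger opening in m; "grip_force": force on a finger pad.
Only numpy, scipy, OpenCV 4.12 (cv2) and the standard library are available. Lean on these libraries where they do the work, as an engineer would, in place of code of your own. Each camera call takes 0.05 s, during which the arm holds its last target. There are 200 camera calls.

### The job

Lower the brass ring onto the turntable drive's steel spindle right down to the deck, then the red collar on top of it (lower them, do not drop them), then turn the black knob clockwise until the tip of the blue sprung arm points at the yellow mark, and let go. Move the arm only by means of the knob, leave the mark where it is set, and leave everything else on the bench where it stands.

Things in the scene. Friction and masses are not known exactly. Their poses are not given: they have to be found in the camera images.
- drive: Fixed drive unit: grey plate spanning x -80..160, y -145..145 mm, 20 mm thick (deck at z 20). Origin on its underside, x away from its front edge, y left. On it at (x, y) mm: spindle (-30, 85), knob (-30, -85), arm pivot (20, 0), black motor 42 x 42 mm up to z 62 at (125, -110), aluminium block 50 x 30 mm up to z 40 at (130, 115), white arc scale. Place and yaw vary.
- spindle_foot (a point): Foot of the upright steel spindle, on its axis at deck height. The spindle is 12 mm in diameter for 36 mm, then a cone up to a 4 mm tip, 47 mm above the deck.
- knob_grip (a point): Centre of the black knob's grip bar, on the knob's vertical axis, 54 mm above the bench. The bar is 46 mm long along this point's x axis, 14 mm thick along its y, and reaches 12 mm above and 16 mm below this point; under it a disc of 52 mm diameter. White stripe on top of the +x half. Turns with the knob.
- knob (a joint): Angle of the knob in rad, 0 to 4.0, growing clockwise seen from above. Clockwise tightens. It needs about 0.15 N m and friction holds it where it is left.
- pointer_pivot (a point): Pivot (vertical axis) of the blue sprung arm.
- pointer_tip (a point): Tip of the blue arm, 110 mm from the pivot. The arm lies level 10 mm over the deck and swings counter-clockwise seen from above (to the drive's left, +y) by 0.3 rad per rad of clockwise knob turn, against a return spring; it goes back if the knob is turned back.
- pointer (a joint): Deflection of the arm in rad, 0 at rest (arm 0.5 rad to the right of the drive's x axis), up to 1.2; equals 0.3 x the knob angle.
- mark_point (a point): Where the arm's tip must come: 110 mm from the arm's pivot, level with the arm (37 mm above the bench), just inside the yellow mark, an index reaching from 116 to 144 mm from the pivot, up to 34 mm above the bench. Set anew each time, always counter-clockwise of the arm at the start.
- brass_ring: Loose brass ring, outside diameter 54 mm, bore 16 mm, 14 mm thick, about 140 g. Origin at the centre of its underside, z up. Lies flat on the bench.
- red_collar: Loose red collar, outside diameter 42 mm, bore 16 mm, 22 mm tall, about 80 g. Origin at the centre of its underside, z up. Stands on the bench.
- lens: Bystander: black lens, diameter 68 mm, 70 mm tall. Origin at the centre of its underside.
- flash: Bystander: black flash unit standing upright, foot 60 x 70 mm, head reaching 50 mm to its +x, 162 mm tall. Origin at the centre of its underside.
- jar_a: Bystander: small clear jar with a white cap, diameter 32 mm, 50 mm tall. Origin at the centre of its underside.
- jar_b: Bystander: small clear jar with a black cap, diameter 32 mm, 50 mm tall. Origin at the centre of its underside.
- ext_tube: Bystander: thin-walled aluminium extension tube, outside diameter 62 mm, bore 46 mm, 24 mm tall (not for the spindle). Origin at the centre of its underside.
- battery: Bystander: grey battery 40 x 56 x 21 mm with an orange label, lying flat. Origin at the centre of its underside.
- filter_case: Bystander: black square filter case 64 x 64 x 18 mm with a grey disc on top, lying flat. Origin at the centre of its underside.
- screwdriver: Bystander: screwdriver with a red handle, 160 mm long along its x axis, lying on the bench.

How it is judged:
By the outcome, as a careful person would: the job done as asked, in the order asked, and still so for the second after the job is handed in, with the robot touching nothing.
It also fails if it takes over 72 s, if anything falls off the work surface, if the arm or the gripper's body presses on something with over 40 N, if the wrist force passes 120 N, or if a joint passes its speed limit or range.

## Working session

There is one attempt and no reset: what is moved stays moved. The work goes in short steps, Python scripts to look and compute and a tool call to move; the robot and the scene stay as the last step left them, time stands still between calls to the robot, and variables do not carry over. Pictures are saved under pics/ and viewed, at most 12 in all, crops included, and the job is handed in when it is done.

```bash
ls; mkdir -p pics
```

Run:
```python
from rig import env
import cv2,numpy as np
print(env.grip_point_offset)
for n in("top","side"):
    c=env.camera(n); cv2.imwrite(f"pics/{n}0.png",c["pixels"][:,:,::-1]); np.savez(f"pics/{n}0.npz",**c)
    print([k for k in c],c["fx"],c["fy"],c["cx"],c["cy"]);print(np.round(c["camera_from_world"],3))
print(env.observe())
```

```text
pics
rig.py
-0.0187
['pixels', 'fx', 'fy', 'cx', 'cy', 'camera_from_world'] 508.8337667937537 508.8337667937537 276.5259086747717 206.11734393973313
[[ 2.000e-03 -1.000e+00 -2.000e-03  2.600e-02]
 [ 9.860e-01  1.000e-03  1.660e-01 -5.640e-01]
 [-1.660e-01 -2.000e-03  9.860e-01 -1.337e+00]
 [ 0.000e+00  0.000e+00  0.000e+00  1.000e+00]]
['pixels', 'fx', 'fy', 'cx', 'cy', 'camera_from_world'] 516.1247222868327 516.1247222868327 281.375136639859 208.71946448215513
[[ 0.915 -0.404  0.018 -0.479]
 [ 0.289  0.684  0.67  -0.212]
 [-0.283 -0.607  0.742 -1.514]
 [ 0.     0.     0.     1.   ]]
{'clock': 0.1, 'joint_positions': array([ 1.1850867 ,  0.32174236, -0.07009001,  1.45157431,  0.02258265,
        1.3708231 , -0.05690786]), 'qvel': array([ 1.86944748e-05, -1.91515827e-03,  5.42396672e-04, -1.81808636e-03,
        7.37249075e-04, -2.23193604e-04,  1.05406583e-03]), 'tau': array([ 1.63166501e-04, -4.94878078e+01, -3.83974649e-01, -3.15208876e+01,
        1.29408404e-02,  7.43846846e-03, -4.57260990e-05]), 'tcp_pos': array([ 0.25277737, -0.59829269,  0.23032646]), 'tcp_rot': array([-3.07734816e+00, -6.23539679e-01,  6.67134726e-04]), 'wrist_force': array([1.20374696, 0.14184594, 0.06804801]), 'wrist_torque': array([-0.0259546 , -0.05445052, -0.03197757]), 'grip_force': 0.0, 'opening': 0.08556605045265386}
```
View pics/top0.png

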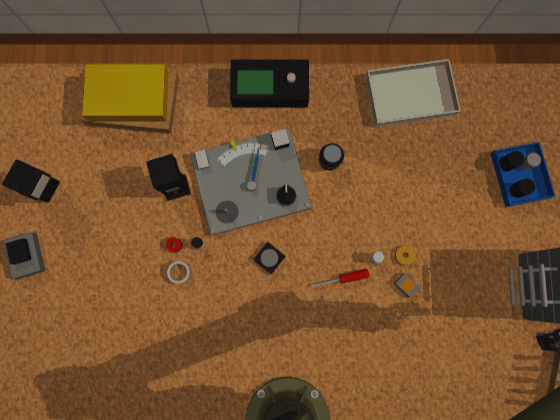

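View pics/side0.png

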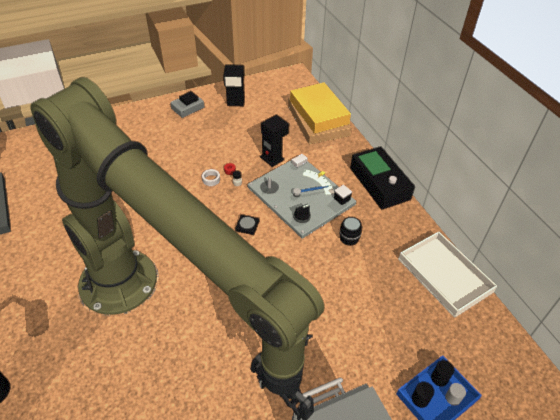

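Create h.py:
```python
import numpy as np,cv2
from scipy.spatial.transform import Rotation as R
def load(n): return dict(np.load(f"pics/{n}.npz"))
def snap(env,name,tag):
    c=env.camera(name); np.savez(f"pics/{name}{tag}.npz",**c); return c
def ray(c,p):
    T=c["camera_from_world"];Rm=T[:3,:3];o=-Rm.T@T[:3,3]
    d=Rm.T@np.array([(p[0]-c["cx"])/c["fx"],-(p[1]-c["cy"])/c["fy"],-1]); return o,d/np.linalg.norm(d)
def plane(c,p,z):
    o,d=ray(c,p); return o+d*(z-o[2])/d[2]
def proj(c,X):
    q=c["camera_from_world"]@np.append(X,1); return np.array([c["cx"]+c["fx"]*q[0]/-q[2],c["cy"]-c["fy"]*q[1]/-q[2]])
def tri(c1,p1,c2,p2):
    o1,d1=ray(c1,p1);o2,d2=ray(c2,p2)
    s=np.linalg.lstsq(np.stack([d1,-d2],1),o2-o1,rcond=None)[0]
    a,b=o1+s[0]*d1,o2+s[1]*d2; return (a+b)/2,np.linalg.norm(a-b)
def blobs(c,lo,hi,box,amin=8):
    h=cv2.cvtColor(c["pixels"],cv2.COLOR_RGB2HSV);m=cv2.inRange(h,np.array(lo),np.array(hi))
    k=np.zeros_like(m);x0,y0,x1,y1=box;k[y0:y1,x0:x1]=m[y0:y1,x0:x1]
    cs,_=cv2.findContours(k,cv2.RETR_EXTERNAL,cv2.CHAIN_APPROX_NONE)
    out=[]
    for q in sorted(cs,key=cv2.contourArea,reverse=True):
        if cv2.contourArea(q)>=amin: out.append(q)
    return out
def cen(q):
    m=cv2.moments(q);return np.array([m["m10"]/m["m00"],m["m01"]/m["m00"]])
```

Run:
```python
from h import *
t=load("top0");s=load("side0")
def crop(c,x0,y0,x1,y1,k): return cv2.resize(c["pixels"][y0:y1,x0:x1,::-1],None,fx=k,fy=k,interpolation=cv2.INTER_CUBIC)
C=np.zeros((600,800,3),np.uint8)
for im,x,y in((crop(t,185,120,315,240,3),0,0),(crop(s,240,145,370,245,3),400,0),(crop(t,365,235,435,305,3),0,370),(crop(t,150,225,220,295,3),220,370),(crop(s,190,150,260,220,3),440,370)):
    C[y:y+im.shape[0],x:x+im.shape[1]]=im[:600-y,:800-x]
cv2.imwrite("pics/m1.png",C)
for n,c,lo,hi,b in(("ring",t,(18,110,90),(32,255,255),(390,240,425,273)),("red",t,(0,150,70),(8,255,255),(160,230,190,258)),("redS",s,(0,150,70),(8,255,255),(215,155,245,180)),("yel",t,(24,140,80),(36,255,255),(220,130,250,160)),("yelS",s,(24,140,80),(36,255,255),(310,160,345,190)),("blue",t,(95,100,60),(125,255,255),(240,135,275,195)),("blueS",s,(95,100,60),(125,255,255),(285,175,345,200))):
    for q in blobs(c,lo,hi,b,4)[:3]:print(n,cen(q),cv2.contourArea(q),cv2.boundingRect(q),cv2.minAreaRect(q))
```

```text
ring [404.90405904 254.87945879] 271.0 (396, 246, 19, 19) ((405.0, 255.0), (18.0, 18.0), 90.0)
red [173.26204819 244.19578313] 166.0 (166, 237, 16, 15) ((173.5, 244.0), (14.0, 15.0), 90.0)
redS [229.29815745 168.23785595] 99.5 (224, 163, 12, 12) ((229.5, 168.5), (11.0, 11.0), 90.0)
yel [232.72072072 143.71171171] 18.5 (230, 140, 6, 10) ((233.1000213623047, 144.8000030517578), (9.17060375213623, 4.110960960388184), 71.56504821777344)
yelS [321.71111111 172.8       ] 7.5 (319, 171, 6, 4) ((321.7500305175781, 173.25), (2.8284268379211426, 4.949747562408447), 45.0)
blue [254.68548387 167.10752688] 62.0 (251, 148, 8, 33) ((255.20399475097656, 164.12802124023438), (3.309380531311035, 32.73603820800781), 10.30484676361084)
blueS [311.42635659 188.72868217] 21.5 (301, 187, 23, 5) ((311.92449951171875, 188.57217407226562), (2.0274953842163086, 22.36037826538086), 79.99201965332031)
```

View pics/m1.png

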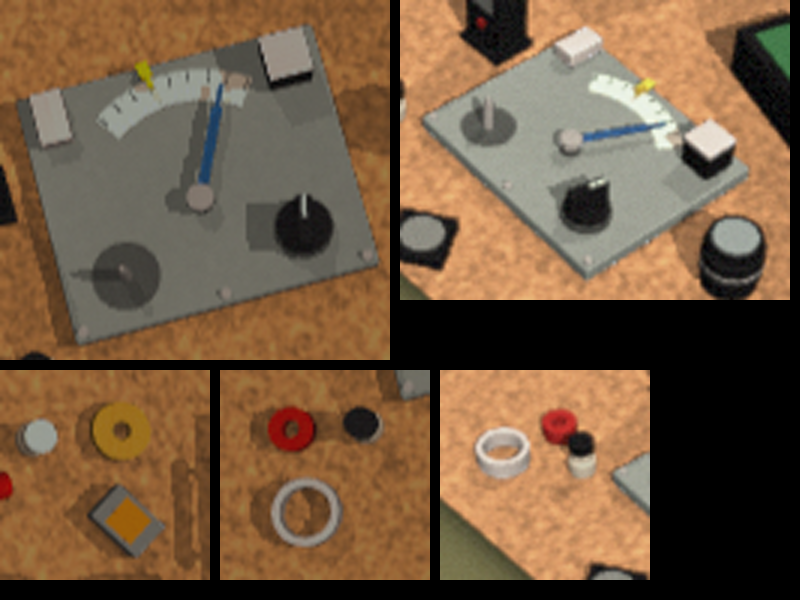

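The montage shows the plate (corners in the top image about (192,153), (289,129), (311,208), (212,234)), spindle near (227,211), and knob at (286,195) with its stripe pointing up. The brass ring is at (405,255) with clear space around it. The collar is at (173,244), with a jar about 24 px to its right and the tube below it.

Create m2.py:
```python
from h import *
t=load("top0");s=load("side0")
# plate outline lines -> corners (side & top)
def plate(c,seed):
    lab=cv2.cvtColor(c["pixels"],cv2.COLOR_RGB2HSV); m=((lab[:,:,1]<75)).astype(np.uint8)*255
    box=np.zeros_like(m);x0,y0,x1,y1=seed;box[y0:y1,x0:x1]=m[y0:y1,x0:x1]
    box=cv2.morphologyEx(box,cv2.MORPH_OPEN,np.ones((3,3),np.uint8))
    q=max(cv2.findContours(box,cv2.RETR_EXTERNAL,cv2.CHAIN_APPROX_NONE)[0],key=cv2.contourArea)
    return q
for c,b in((t,(188,122,316,238)),(s,(244,150,360,238))):
    q=plate(c,b);h=cv2.convexHull(q);print(cv2.contourArea(q),cv2.contourArea(h),cv2.approxPolyDP(h,6,True).reshape(-1,2).tolist())
    if c is t:
        r=cv2.minAreaRect(q);print(r);bp=cv2.boxPoints(r);P=np.array([plane(t,p,.02) for p in bp])[:,:2];print(P.round(4).tolist(),[np.linalg.norm(P[i]-P[i-1]).round(4) for i in range(4)])
# collar top from two views; heights
print("ring z14",plane(t,(405,255),.014),"z7",plane(t,(405,255),.007))
print("collar z22",plane(t,(173.4,244.1),.022), "tri",tri(t,(173.4,244.1),s,(229.4,168.4)))
for y in (14,22):pass
```

```bash
python3 m2.py
```

```text
8413.5 8647.0 [[288, 129], [310, 207], [211, 234], [191, 154]]
((250.364990234375, 180.79034423828125), (84.6688461303711, 104.08995819091797), 75.65067291259766)
[[0.7211, 0.2731], [0.7972, -0.012], [0.5605, -0.0695], [0.4883, 0.2084]] [np.float64(0.2416), np.float64(0.2951), np.float64(0.2436), np.float64(0.2871)]
4611.0 4935.0 [[300, 154], [355, 200], [303, 237], [248, 187]]
ring z14 [ 0.43382451 -0.32552669  0.014     ] z7 [ 0.43432422 -0.32727628  0.007     ]
collar z22 [0.46211822 0.30893973 0.022     ] tri (array([0.46138026, 0.3113464 , 0.01231658]), np.float64(0.003365585635566193))
```

Run:
```python
from h import *
t=load("top0");s=load("side0")
def crop(c,x0,y0,x1,y1,k): return cv2.resize(c["pixels"][y0:y1,x0:x1,::-1],None,fx=k,fy=k,interpolation=cv2.INTER_NEAREST)
C=np.zeros((600,800,3),np.uint8)
for im,x,y in((crop(t,207,195,247,230,10),0,0),(crop(s,253,170,293,205,10),400,0),(crop(t,245,140,275,165,8),0,352),(crop(t,270,180,304,211,8),260,352),(crop(s,285,195,319,226,7),550,352)):
    im=im[:600-y,:800-x];C[y:y+im.shape[0],x:x+im.shape[1]]=np.clip(im*1.4,0,255)
cv2.imwrite("pics/m2.png",C)
```

```text
(no output)
```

View pics/m2.png

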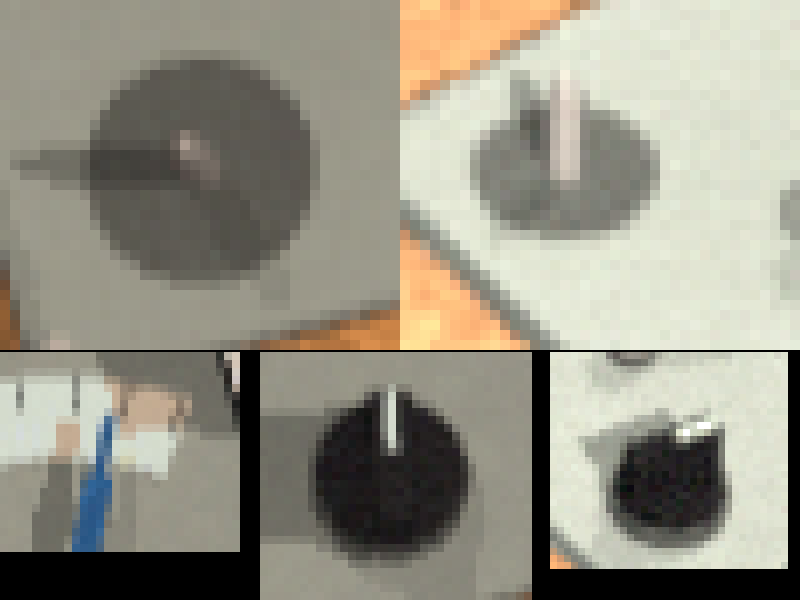

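Create m3.py:
```python
from h import *
t=load("top0");s=load("side0")
def dark(c,box,lo,hi,nm):
    g=c["pixels"].max(2); m=((g>=lo)&(g<=hi)).astype(np.uint8)*255
    b=np.zeros_like(m);x0,y0,x1,y1=box;b[y0:y1,x0:x1]=m[y0:y1,x0:x1]
    b=cv2.morphologyEx(b,cv2.MORPH_OPEN,cv2.getStructuringElement(cv2.MORPH_ELLIPSE,(7,5)))
    q=max(cv2.findContours(b,cv2.RETR_EXTERNAL,cv2.CHAIN_APPROX_NONE)[0],key=cv2.contourArea);h=cv2.convexHull(q)
    e=cv2.fitEllipse(q);print(nm,e,cen(q),cv2.boundingRect(q));return np.array(e[0])
print(t["pixels"][[200,205,211,220],[211,222,232,230]],s["pixels"][[190,187,175],[262,275,290]])
a=dark(t,(214,199,241,226),0,82,"discT"); b=dark(s,(257,176,285,197),0,125,"discS")
T,e=tri(t,a,s,b);print("foot tri",T,e,"plane20",plane(t,a,.02),plane(s,b,.02))
print("tip tri",tri(t,(224.9,208.5),s,(269,176.8)), plane(t,(224.9,208.5),.067))
k=dark(t,(272,183,302,207),0,50,"knobT")
for z in(.03,.038):print(plane(t,k,z))
for y,x in((185,285.75),(192.5,285.75)):print("stripe",plane(t,(x,y),.066))
q=blobs(t,(95,100,60),(125,255,255),(240,135,275,195),4)[0].reshape(-1,2)
vx,vy,x0,y0=cv2.fitLine(q.astype(np.float32),cv2.DIST_L2,0,.01,.01).ravel();print("blue",vx,vy,x0,y0,q[:,1].min())
A=plane(t,(x0,y0),.034);B=plane(t,(x0+vx*15,y0+vy*15),.034);print("arm dir deg",np.degrees(np.arctan2(*(B-A)[1::-1])),A)
# plate edges
from m2 import plate
q=plate(t,(188,122,316,238)).reshape(-1,2).astype(float)
W=np.array([plane(t,p,.02)[:2] for p in q])
cs=np.array([plane(t,p,.02)[:2] for p in((288.5,128.5),(310.5,207.5),(211.5,234),(191,153.5))])
for i in range(4):
    P,Q=cs[i],cs[(i+1)%4];u=(Q-P)/np.linalg.norm(Q-P);n=np.array([-u[1],u[0]]);d=(W-P)@n;l=(W-P)@u
    k=(abs(d)<.005)&(l>.02)&(l<np.linalg.norm(Q-P)-.02)
    vx,vy,x0,y0=cv2.fitLine(W[k].astype(np.float32),cv2.DIST_HUBER,0,.001,.001).ravel()
    print("edge",i,k.sum(),np.degrees(np.arctan2(vy,vx)),x0,y0)
```

```bash
python3 m3.py | grep -v '^\[\[0.7'
```

```text
[[111 109  99]
 [ 66  64  59]
 [ 66  64  59]
 [ 60  60  55]] [[ 95  98  90]
 [ 89  89  81]
 [161 163 151]]
discT ((226.3109588623047, 211.51480102539062), (21.064714431762695, 22.58368492126465), 86.57754516601562) [226.36269196 211.52168022] (214, 201, 24, 22)
discS ((268.9357604980469, 187.91453552246094), (9.666749954223633, 18.969831466674805), 89.84247589111328) [268.96556474 188.07024793] (260, 183, 19, 11)
foot tri [0.55212726 0.16695644 0.0140711 ] 0.0035046269605323813 plane20 [0.5529037  0.16590549 0.02      ] [0.54811434 0.16189286 0.02      ]
tip tri (array([0.55166742, 0.16530947, 0.06874958]), np.float64(0.00355096350636403)) [0.55368573 0.16504138 0.067     ]
knobT ((285.5679931640625, 196.6324005126953), (14.666482925415039, 19.644784927368164), 93.00947570800781) [285.56136184 196.75930325] (277, 189, 19, 16)
[0.59316855 0.00185968 0.03      ]
[0.59166861 0.00198756 0.038     ]
stripe [0.61838908 0.00189926 0.066     ]
stripe [0.59774833 0.00192902 0.066     ]
blue 0.17720765 -0.9841735 255.13235 164.58824 148
arm dir deg -9.456611700115156 [0.68310265 0.08656439 0.034     ]
8413.5 8647.0 [[288, 129], [310, 207], [211, 234], [191, 154]]
((250.364990234375, 180.79034423828125), (84.6688461303711, 104.08995819091797), 75.65067291259766)
4611.0 4935.0 [[300, 154], [355, 200], [303, 237], [248, 187]]
ring z14 [ 0.43382451 -0.32552669  0.014     ] z7 [ 0.43432422 -0.32727628  0.007     ]
collar z22 [0.46211822 0.30893973 0.022     ] tri (array([0.46138026, 0.3113464 , 0.01231658]), np.float64(0.003365585635566193))
edge 0 65 15.364233 0.67727137 -0.037010837
edge 1 85 -74.63837 0.527309 0.06949256
edge 2 67 15.441834 0.61341816 0.24163887
edge 3 81 -74.92237 0.75541836 0.13340178
```

Create go.py:
```python
import sys
from h import *
from rig import env
# usage: go.py x y z yawdeg(of tool y line): remaining move in the tool's axes
o=env.observe();Rt=R.from_rotvec(o["tcp_rot"]);a=[float(v) for v in sys.argv[1:]]
M=Rt.as_matrix();yaw=np.degrees(np.arctan2(M[1,1],M[0,1]))
th=np.radians(a[3] if len(a)>3 else yaw);y=np.array([np.cos(th),np.sin(th),0]);z=np.array([0,0,-1.]);G=np.stack([np.cross(y,z),y,z],1)
print("tool delta mm",(M.T@(np.array(a[:3])-o["tcp_pos"])*1e3).round(1),"rot",(M.T@G) is None or R.from_matrix(M.T@G).as_rotvec().round(3),"tcp",o["tcp_pos"].round(4),"yaw",yaw.round(1),"F",o["wrist_force"].round(1),"t",o["clock"])
print("in final axes mm",(G.T@(np.array(a[:3])-o["tcp_pos"])*1e3).round(1))
```

```bash
python3 go.py .434 -.326 .12 -43
```

```text
tool delta mm [ 272.9 -180.1  110.6] rot [-0.002 -0.    -0.42 ] tcp [ 0.2528 -0.5983  0.2303] yaw -67.1 F [1.2 0.1 0.1] t 0.1
in final axes mm [322.7 -53.2 110.3]
```

Call:
pendant(moves={"increments":[[0,0,0,0,0,-0.14],[0,0,0,0,0,-0.14],[0,0,0,0,0,-0.14],[0.04,-0.0066,0.01,0,0,0],[0.04,-0.0066,0.01,0,0,0],[0.04,-0.0066,0.01,0,0,0],[0.04,-0.0066,0.01,0,0,0],[0.04,-0.0066,0.01,0,0,0],[0.04,-0.0066,0.01,0,0,0],[0.04,-0.0066,0.01,0,0,0],[0.04,-0.0066,0.01,0,0,0],[0,0,0,0,0,0]]}, jaw=0.075)

```text
clock: 1.6
tcp_pos: [0.4344, -0.3245, 0.1502]
tcp_rot: [-2.874, -1.261, -0.0]
wrist_force: [-0.3, -0.6, 0.6]
opening: 0.075
grip_force: 0.0
```

```bash
python3 go.py .434 -.326 .12 -43
```

Run:
```python
from h import *
from rig import env
t=snap(env,"top",1);s=snap(env,"side",1)
def crop(c,x0,y0,x1,y1,k): return cv2.resize(c["pixels"][y0:y1,x0:x1,::-1],None,fx=k,fy=k,interpolation=cv2.INTER_CUBIC)
C=np.hstack([crop(t,340,180,460,330,3.3),crop(s,250,190,370,340,3.3)])
cv2.imwrite("pics/m3.png",C)
o=env.observe()
for z in(0,):print(proj(t,o["tcp_pos"]),proj(s,o["tcp_pos"]))
```

```text
tool delta mm [-1.4  0.8 30.2] rot [-0.002 -0.001  0.006] tcp [ 0.4344 -0.3245  0.1502] yaw -42.6 F [-0.3 -0.6  0.6] t 1.6
in final axes mm [-1.4  0.7 30.2]
[420.07204954 251.64148148] [301.81364848 290.88309401]
```

View pics/m3.png

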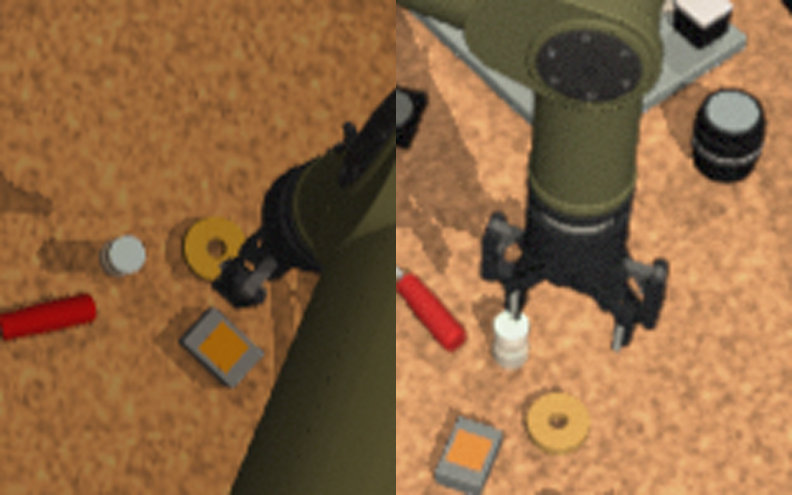

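The image shows the open gripper over the ring. In the side view the finger tips are at about (286,284) and (317,295), close to the projected TCP at (302,291). The ring is now visible in the side view near (299,318).

Run:
```python
from h import *
t=load("top0");s=load("side1");s0=load("side0")
q=blobs(s,(15,90,90),(32,255,255),(287,305,314,332))[0];e=cv2.fitEllipse(q);r=cv2.boundingRect(q);print(cen(q),e,r)
p=np.array([r[0]+(r[2]-1)/2,r[1]+(r[3]-1)/2])
h=cv2.cvtColor(s["pixels"],cv2.COLOR_RGB2HSV)
pt=(405,255)
print("tri",tri(t,pt,s,e[0]),"top14",plane(t,pt,.014),"side10",plane(s,e[0],.010))
print("collar: side14",plane(s0,(229.4,168.4),.014),"top22",plane(t,(173.4,244.1),.022))
for z in(.02,):print("foot top/side",plane(t,(226.6,211.4),z),plane(s0,(269,186.7),z))
```

```text
[298.66666667 317.8440954 ] ((298.68487548828125, 317.8260803222656), (18.95278549194336, 19.44870948791504), 106.2121810913086) (289, 308, 21, 21)
tri (array([ 0.43288506, -0.32582666,  0.01137965]), np.float64(0.0023394309878487676)) top14 [ 0.43382451 -0.32552669  0.014     ] side10 [ 0.43211889 -0.32489054  0.01      ]
collar: side14 [0.45921801 0.31001282 0.014     ] top22 [0.46211822 0.30893973 0.022     ]
foot top/side [0.55322665 0.16511039 0.02      ] [0.55056231 0.16712842 0.02      ]
```

Call:
pendant(moves={"increments":[[-0.0017,0,0.03,0,0,0],[0,0,0.03,0,0,0],[0,0,0.03,0,0,0],[0,0,0.03,0,0,0],[0,0,0.015,0,0,0],[0,0,0.005,0,0,0],[0,0,0,0,0,0]]}, jaw=0.07)

```text
clock: 2.58
tcp_pos: [0.4318, -0.3307, 0.0119]
tcp_rot: [2.881, 1.251, 0.0]
wrist_force: [0.2, 0.4, -0.5]
opening: 0.0701
grip_force: 0.0
```

Call:
pendant(moves={"increments":[[0,0,0.005,0,0,0],[0,0,0.004,0,0,0],[0,0,0,0,0,0]]})

```text
clock: 2.95
tcp_pos: [0.4314, -0.3299, 0.0022]
tcp_rot: [-2.881, -1.252, 0.0]
wrist_force: [-0.1, -0.3, -0.0]
opening: 0.07
grip_force: 0.0
```

```bash
python3 go.py .433 -.3255 0 -43
```

```text
tool delta mm [ 4.3 -1.9  2.2] rot [-0.  0. -0.] tcp [ 0.4314 -0.3299  0.0022] yaw -43.0 F [-0.1 -0.3 -0. ] t 2.95
in final axes mm [ 4.3 -1.9  2.2]
```

Call:
pendant(moves={"increments":[[0.0043,-0.0019,0.001,0,0,0],[0,0,0,0,0,0]]})

```text
clock: 3.2
tcp_pos: [0.4334, -0.325, 0.0013]
tcp_rot: [-2.881, -1.253, -0.0]
wrist_force: [0.4, -0.2, -0.4]
opening: 0.0702
grip_force: 0.0
```

Call:
pendant(moves={"increments":[[0,0,0,0,0,0],[0,0,0,0,0,0],[0,0,0,0,0,0],[0,0,0,0,0,0],[0,0,0,0,0,0]]}, jaw=0.03)

```text
clock: 3.82
tcp_pos: [0.4335, -0.3259, 0.0019]
tcp_rot: [2.881, 1.252, 0.001]
wrist_force: [-0.4, 0.7, 5.8]
opening: 0.0507
grip_force: 63.3
```

```bash
python3 go.py .433 -.3255 0 -43
```

```text
tool delta mm [-0.1 -0.6  1.9] rot [ 0.001 -0.    -0.001] tcp [ 0.4335 -0.3259  0.0019] yaw -43.0 F [-0.4  0.7  5.8] t 3.825
in final axes mm [-0.1 -0.6  1.9]
```

Call:
pendant(moves={"increments":[[0,0,-0.01,0,0,0],[0,0,-0.03,0,0,0],[0,0,-0.04,0,0,0],[0,0,-0.04,0,0,0],[0,0,-0.02,0,0,0],[0,0,0,0,0,0]]})

```text
clock: 4.58
tcp_pos: [0.4339, -0.3263, 0.143]
tcp_rot: [2.878, 1.251, 0.002]
wrist_force: [0.2, 0.1, -1.1]
opening: 0.0508
grip_force: 63.1
```

```bash
python3 go.py .552 .1655 .14 -43
```

Create look.py:
```python
import sys
from h import *
from rig import env
# look.py tag  x0 y0 x1 y1 (top)  x0 y0 x1 y1 (side) k
a=sys.argv;b=[int(v) for v in a[2:10]];k=float(a[10])
t=snap(env,"top",a[1]);s=snap(env,"side",a[1])
f=lambda c,x0,y0,x1,y1: cv2.resize(c["pixels"][y0:y1,x0:x1,::-1],None,fx=k,fy=k,interpolation=cv2.INTER_CUBIC)
cv2.imwrite(f"pics/L{a[1]}.png",np.hstack([f(t,*b[:4]),f(s,*b[4:])]))
o=env.observe();print("TCP px",proj(t,o["tcp_pos"]),proj(s,o["tcp_pos"]))
```

```bash
python3 look.py 2 360 190 460 310 250 220 350 340 4
```

```text
tool delta mm [ 440.1 -249.3    2.1] rot [ 0.004  0.    -0.001] tcp [ 0.4339 -0.3263  0.143 ] yaw -43.0 F [ 0.2  0.1 -1.1] t 4.575
in final axes mm [ 440.2 -249.1    3. ]
TCP px [417.4609825  251.95725031] [301.03909385 292.07272993]
```

View pics/L2.png

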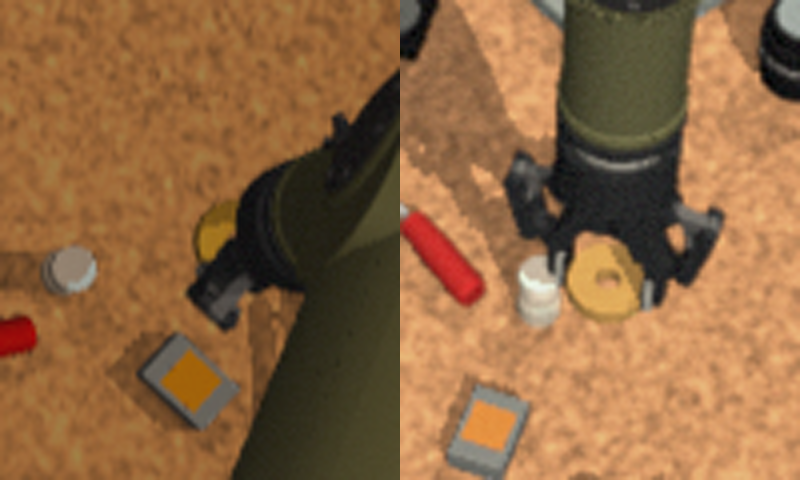

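Call:
pendant(moves={"increments":[[0.02,-0.0113,0,0,0,0],[0.0367,-0.0208,0,0,0,0],[0.0367,-0.0208,0,0,0,0],[0.0367,-0.0208,0,0,0,0],[0.0367,-0.0208,0,0,0,0],[0.0367,-0.0208,0,0,0,0],[0.0367,-0.0208,0,0,0,0],[0.0367,-0.0208,0,0,0,0],[0.0367,-0.0208,0,0,0,0],[0.0367,-0.0208,0,0,0,0],[0.0367,-0.0208,0,0,0,0],[0.0367,-0.0208,0,0,0,0],[0.015,-0.0085,0,0,0,0],[0,0,0,0,0,0],[0,0,0,0,0,0]]})

```text
clock: 6.55
tcp_pos: [0.5505, 0.1625, 0.1405]
tcp_rot: [2.882, 1.249, -0.003]
wrist_force: [0.2, -0.1, -1.2]
opening: 0.0504
grip_force: 63.0
```

```bash
python3 go.py .552 .1655 .09 -43
```

```text
tool delta mm [ 3.3 -1.  50.4] rot [ 0.     0.002 -0.003] tcp [0.5505 0.1625 0.1405] yaw -43.1 F [ 0.2 -0.1 -1.2] t 6.55
in final axes mm [ 3.2 -1.  50.5]
```

Call:
pendant(moves={"increments":[[0.0033,-0.001,0.02,0,0,0],[0,0,0.025,0,0,0],[0,0,0.015,0,0,0],[0,0,0,0,0,0],[0,0,0,0,0,0]]})

```text
clock: 7.18
tcp_pos: [0.5527, 0.1678, 0.0818]
tcp_rot: [2.881, 1.252, 0.001]
wrist_force: [0.1, 0.5, -2.4]
opening: 0.0506
grip_force: 63.0
```

```bash
python3 go.py .552 .1655 .078 -43; python3 look.py 3 180 150 280 260 220 120 320 230 4
```

```text
tool delta mm [-2.2  1.1  3.8] rot [ 0.001 -0.001 -0.001] tcp [0.5527 0.1678 0.0818] yaw -43.0 F [ 0.1  0.5 -2.4] t 7.175
in final axes mm [-2.2  1.1  3.8]
TCP px [223.17919653 207.82129286] [269.58191781 173.14785511]
```

View pics/L3.png

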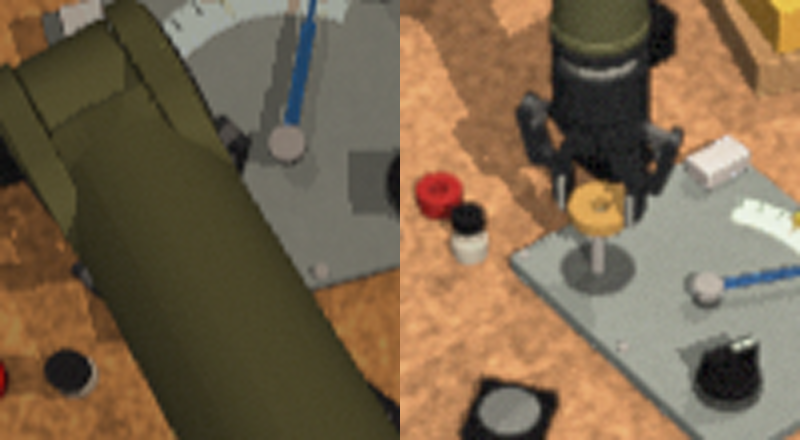

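The side view shows the ring held level above the spindle, its bore at about (270.8,170.8) and the shaft at column 269.5. It sits a little to the right, and the arm hides the spot in the top view. I'll measure the offset from the masks.

Create m4.py:
```python
from h import *
import sys
s=load("side3");s0=load("side0");tcp=np.array([.5527,.1678,.0818])
q=blobs(s,(15,90,60),(32,255,255),(255,155,285,185))[0].reshape(-1,2)
print("brass ext",q.min(0),q.max(0),"n",len(q))
a=np.linspace(0,2*np.pi,180);ci=lambda c,r,z:np.array([[c[0]+r*np.cos(t),c[1]+r*np.sin(t),z] for t in a])
P=np.array([proj(s,X) for z in(.0799,.0939) for X in ci(tcp,.027,z)]);print("pred ring@tcp ext",P.min(0),P.max(0))
print("pred bore centre",proj(s,[tcp[0],tcp[1],.0939]),proj(s,[tcp[0],tcp[1],.0799]))
g=s["pixels"];h=cv2.cvtColor(g,cv2.COLOR_RGB2HSV)
for r in range(163,180):print(r,''.join('B' if 15<=x<=32 and y>90 and v>60 else ('k' if v<60 else '.') for x,y,v in h[r,256:288]),h[r,264:276,2].tolist() if 168<=r<=174 else '')
print("shaft rows s0 (gray)");
for r in range(174,192,1):print(r,g[r,260:280,0].tolist() and s0["pixels"][r,259:281,0].tolist())
print("pred foot side px",proj(s,[.552,.1655,.02]),"tip",proj(s,[.552,.1655,.067]))
```

```bash
python3 m4.py
```

```text
brass ext [261 165] [276 178] n 43
pred ring@tcp ext [261.33801216 165.06144192] [277.71149557 179.46465595]
pred bore centre [269.52766542 170.67599662] [269.52262476 173.7314896 ]
163 ..kk.kkk....kkkkkkkkkkkkkkkkkkk. 
164 ..k...kk.....kkkkkkkkkkkkkkkkk.. 
165 ..k...kk...BBBBB.kk.kkkkkkkkkk.. 
166 .....kk.BBBBBBBBBBBB.kkkkkkkk... 
167 .Bk..kkBBBBBBBBBBBBBBkkkkkkkk... 
168 .....kBBBBBBBBBBBBBBBkkkkk...... [225, 224, 222, 222, 222, 222, 217, 210, 201, 163, 155, 150]
169 .....kBBBBBBBBBBBBBB...kk....... [222, 221, 224, 220, 216, 192, 193, 201, 210, 159, 154, 147]
170 .....BBBBBBBBBBBBBBB...kk....... [224, 220, 218, 201, 180, 178, 173, 164, 171, 159, 153, 150]
171 .....BBBBBBBBBBBBBBB...kk....... [221, 219, 220, 203, 166, 176, 154, 134, 166, 197, 155, 147]
172 .....BBBBBBBBBBBBBBB...kk....... [222, 221, 220, 214, 184, 170, 160, 161, 206, 216, 168, 145]
173 .B....BBBBBBBBBBBBBB...k........ [222, 222, 219, 222, 213, 211, 210, 214, 225, 223, 203, 145]
174 ......BBBBBBBBBBBBBB...k........ [216, 221, 223, 223, 224, 224, 223, 224, 223, 225, 223, 179]
175 ......BBBBBBBBBBBBBB............ 
176 
[... 1483 characters left out ...]
101, 119, 162, 162]
186 [155, 113, 93, 93, 91, 90, 93, 95, 88, 133, 154, 145, 95, 90, 93, 91, 89, 94, 90, 110, 160, 167]
187 [157, 112, 91, 93, 93, 96, 95, 91, 91, 124, 148, 139, 95, 90, 91, 91, 89, 91, 89, 107, 159, 161]
188 [158, 124, 92, 95, 91, 91, 89, 86, 80, 96, 114, 108, 96, 92, 87, 92, 92, 84, 93, 121, 161, 161]
189 [167, 147, 97, 92, 93, 89, 85, 78, 82, 87, 95, 96, 90, 92, 91, 88, 90, 91, 101, 137, 160, 157]
190 [167, 159, 123, 95, 88, 87, 82, 73, 81, 88, 92, 93, 94, 89, 92, 87, 85, 96, 128, 156, 159, 162]
191 [162, 162, 149, 108, 86, 79, 79, 84, 88, 96, 88, 93, 91, 89, 86, 94, 95, 124, 155, 160, 164, 159]
pred foot side px [269.57569888 186.89824006] tip [269.59351658 177.01703168]
```

Call:
pendant(moves={"increments":[[-0.0018,-0.0014,0,0,0,0],[0,0,0.005,0,0,0],[0,0,0.005,0,0,0],[0,0,0.004,0,0,0],[0,0,0,0,0,0],[0,0,0,0,0,0]]})

```text
clock: 8.02
tcp_pos: [0.5501, 0.1675, 0.0673]
tcp_rot: [-2.881, -1.252, -0.0]
wrist_force: [0.4, 0.7, -1.9]
opening: 0.0508
grip_force: 63.0
```

```bash
python3 go.py .5505 .1674 .022 -43
```

```text
tool delta mm [ 0.2  0.4 45.3] rot [-0. -0. -0.] tcp [0.5501 0.1675 0.0673] yaw -43.0 F [ 0.4  0.7 -1.9] t 8.025
in final axes mm [ 0.2  0.4 45.3]
```

Call:
pendant(moves={"increments":[[0,0,0.004,0,0,0],[0,0,0.004,0,0,0],[0,0,0.004,0,0,0],[0,0,0,0,0,0]]})

```text
clock: 8.52
tcp_pos: [0.5497, 0.1673, 0.0547]
tcp_rot: [-2.881, -1.252, 0.002]
wrist_force: [-0.6, 0.6, -1.8]
opening: 0.0506
grip_force: 63.0
```

Call:
pendant(moves={"increments":[[0,0,0.003,0,0,0],[0,0,0.003,0,0,0],[0,0,0,0,0,0]]})

```text
clock: 8.9
tcp_pos: [0.5498, 0.1673, 0.0489]
tcp_rot: [-2.881, -1.252, 0.001]
wrist_force: [-0.0, 0.0, -1.2]
opening: 0.0503
grip_force: 63.0
```

```bash
python3 go.py .5505 .1674 .022 -43
```

```text
tool delta mm [ 0.6  0.5 26.9] rot [-0.     0.001 -0.001] tcp [0.5498 0.1673 0.0489] yaw -43.0 F [-0.   0.  -1.2] t 8.9
in final axes mm [ 0.5  0.5 26.9]
```

Call:
pendant(moves={"increments":[[0.0005,0.0005,0.005,0,0,0],[0,0,0.005,0,0,0],[0,0,0.005,0,0,0],[0,0,0.004,0,0,0],[0,0,0.003,0,0,0],[0,0,0,0,0,0]]})

```text
clock: 9.65
tcp_pos: [0.5506, 0.1674, 0.027]
tcp_rot: [-2.881, -1.252, 0.001]
wrist_force: [0.4, -0.7, -1.1]
opening: 0.0504
grip_force: 63.0
```

Call:
pendant(moves={"increments":[[0,0,0.0015,0,0,0],[0,0,0.0015,0,0,0],[0,0,0,0,0,0]]})

```text
clock: 10.02
tcp_pos: [0.5506, 0.1674, 0.0242]
tcp_rot: [2.881, 1.252, -0.0]
wrist_force: [-0.0, 0.6, -0.5]
opening: 0.0505
grip_force: 63.0
```

```bash
python3 go.py .5505 .1674 .022 -43
```

```text
tool delta mm [-0.1 -0.1  2.2] rot [-0.     0.    -0.001] tcp [0.5506 0.1674 0.0242] yaw -43.0 F [-0.   0.6 -0.5] t 10.025
in final axes mm [-0.1 -0.1  2.2]
```

Call:
pendant(moves={"increments":[[0,0,0.001,0,0,0],[0,0,0.001,0,0,0],[0,0,0,0,0,0]]})

```text
clock: 10.4
tcp_pos: [0.5506, 0.1674, 0.0222]
tcp_rot: [2.881, 1.252, -0.0]
wrist_force: [0.2, 0.3, -1.1]
opening: 0.0505
grip_force: 63.0
```

Call:
pendant(moves={"increments":[[0,0,0.001,0,0,0],[0,0,0,0,0,0],[0,0,0,0,0,0]]})

```text
clock: 10.78
tcp_pos: [0.5508, 0.1675, 0.0219]
tcp_rot: [2.881, 1.252, -0.0]
wrist_force: [-2.3, -1.7, 4.8]
opening: 0.0507
grip_force: 63.8
```

Call:
pendant(moves={"increments":[[0,0,0,0,0,0],[0,0,0,0,0,0],[0,0,0,0,0,0]]}, jaw=0.065)

```text
clock: 11.15
tcp_pos: [0.5507, 0.1675, 0.0211]
tcp_rot: [-2.881, -1.252, 0.0]
wrist_force: [0.4, -0.8, 0.2]
opening: 0.065
grip_force: 0.0
```

Call:
pendant(moves={"increments":[[0,0,-0.01,0,0,0],[0,0,-0.025,0,0,0],[0,0,-0.04,0,0,0],[0,0,-0.04,0,0,0],[0,0,0,0,0,0]]})

```text
clock: 11.78
tcp_pos: [0.5532, 0.1686, 0.1407]
tcp_rot: [2.88, 1.251, 0.012]
wrist_force: [-0.7, 0.0, 0.1]
opening: 0.0649
grip_force: 0.0
```

```bash
python3 go.py .4605 .3095 .13 -41
```

```text
tool delta mm [  39.7 -163.9   10.1] rot [ 0.005 -0.006 -0.035] tcp [0.5532 0.1686 0.1407] yaw -43.0 F [-0.7  0.   0.1] t 11.775
in final axes mm [  45.5 -162.4   10.7]
```

Call:
pendant(moves={"increments":[[0.0066,-0.0273,0,0,0,0],[0.0066,-0.0273,0,0,0,0],[0.0066,-0.0273,0,0,0,0],[0.0066,-0.0273,0,0,0,0],[0.0066,-0.0273,0,0,0,0],[0.0066,-0.0273,0,0,0,0],[0,0,0,0,0,0],[0,0,0,0,0,0]]}, jaw=0.06)

```text
clock: 12.78
tcp_pos: [0.4584, 0.3071, 0.1359]
tcp_rot: [2.881, 1.251, -0.001]
wrist_force: [-0.6, -1.0, 0.1]
opening: 0.0598
grip_force: 0.0
```

```bash
python3 go.py .4605 .3095 .03 -43; python3 look.py 4 160 150 260 260 200 130 300 240 4
```

```text
tool delta mm [  3.3  -0.2 105.9] rot [ 0.001  0.001 -0.001] tcp [0.4584 0.3071 0.1359] yaw -43.1 F [-0.6 -1.   0.1] t 12.775
in final axes mm [ 3.200e+00 -1.000e-01  1.059e+02]
TCP px [165.10157527 241.22152127] [227.57295216 142.57359652]
```

View pics/L4.png

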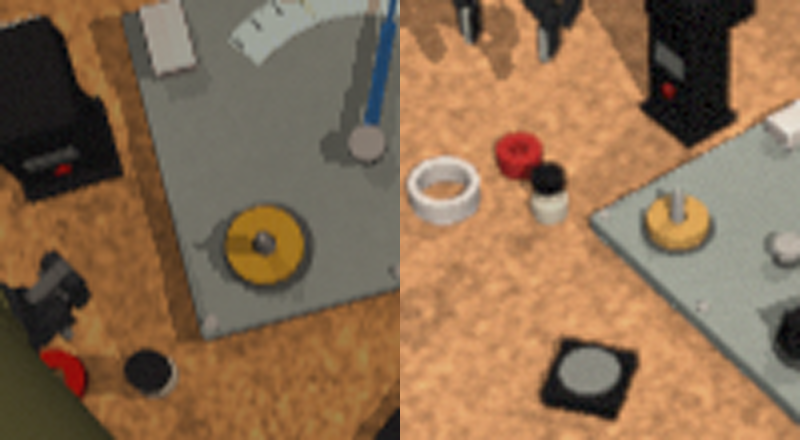

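The brass ring sits flat around the spindle (top image about (226,211)). The collar is undisturbed, with the fingers straddling it well above.

Call:
pendant(moves={"increments":[[0.0033,0,0.03,0,0,0],[0,0,0.03,0,0,0],[0,0,0.02,0,0,0],[0,0,0.01,0,0,0],[0,0,0,0,0,0],[0,0,0,0,0,0]]})

```text
clock: 13.62
tcp_pos: [0.4609, 0.3111, 0.0472]
tcp_rot: [-2.881, -1.252, -0.003]
wrist_force: [-0.8, 0.4, 0.1]
opening: 0.0601
grip_force: 0.0
```

```bash
python3 go.py .4605 .3095 .006 -43
```

```text
tool delta mm [-1.5  0.8 41.2] rot [ 0.001 -0.002 -0.001] tcp [0.4609 0.3111 0.0472] yaw -43.0 F [-0.8  0.4  0.1] t 13.625
in final axes mm [-1.5  0.8 41.2]
```

Call:
pendant(moves={"increments":[[-0.0015,0.0008,0.02,0,0,0],[0,0,0.012,0,0,0],[0,0,0.006,0,0,0],[0,0,0.003,0,0,0],[0,0,0,0,0,0]]})

```text
clock: 14.25
tcp_pos: [0.4598, 0.3091, 0.0052]
tcp_rot: [-2.881, -1.252, 0.0]
wrist_force: [-0.2, 0.0, 0.4]
opening: 0.0601
grip_force: 0.0
```

Call:
pendant(moves={"increments":[[0,0,0,0,0,0],[0,0,0,0,0,0],[0,0,0,0,0,0],[0,0,0,0,0,0],[0,0,0,0,0,0]]}, jaw=0.02)

```text
clock: 14.88
tcp_pos: [0.4601, 0.3094, 0.0062]
tcp_rot: [2.881, 1.252, 0.002]
wrist_force: [-1.7, -1.1, 5.7]
opening: 0.0399
grip_force: 60.0
```

```bash
python3 go.py .4605 .3095 .006 -43
```

```text
tool delta mm [0.3 0.2 0.2] rot [ 0.    -0.001 -0.   ] tcp [0.4601 0.3094 0.0062] yaw -43.0 F [-1.7 -1.1  5.7] t 14.875
in final axes mm [0.3 0.2 0.2]
```

Call:
pendant(moves={"increments":[[0,0,-0.01,0,0,0],[0,0,-0.025,0,0,0],[0,0,-0.04,0,0,0],[0,0,-0.04,0,0,0],[0,0,-0.02,0,0,0],[0,0,0,0,0,0]]})

```text
clock: 15.62
tcp_pos: [0.4606, 0.3093, 0.1414]
tcp_rot: [2.881, 1.251, 0.004]
wrist_force: [-0.4, 0.1, -1.2]
opening: 0.0396
grip_force: 60.7
```

```bash
python3 go.py .5505 .1674 .13 -43
```

```text
tool delta mm [-42.4 162.5  11.5] rot [ 0.001 -0.002 -0.001] tcp [0.4606 0.3093 0.1414] yaw -43.0 F [-0.4  0.1 -1.2] t 15.625
in final axes mm [-42.5 162.5  11.4]
```

Call:
pendant(moves={"increments":[[-0.0071,0.0271,0,0,0,0],[-0.0071,0.0271,0,0,0,0],[-0.0071,0.0271,0,0,0,0],[-0.0071,0.0271,0,0,0,0],[-0.0071,0.0271,0,0,0,0],[-0.0071,0.0271,0,0,0,0],[0,0,0.02,0,0,0],[0,0,0.02,0,0,0],[0,0,0,0,0,0],[0,0,0,0,0,0]]})

```text
clock: 16.88
tcp_pos: [0.5491, 0.1679, 0.1001]
tcp_rot: [-2.88, -1.254, 0.001]
wrist_force: [0.0, 0.6, -0.5]
opening: 0.0398
grip_force: 60.7
```

```bash
python3 go.py .5505 .1674 .085 -43
```

```text
tool delta mm [ 0.6  1.4 15.1] rot [-0.001  0.     0.001] tcp [0.5491 0.1679 0.1001] yaw -42.9 F [ 0.   0.6 -0.5] t 16.875
in final axes mm [ 0.6  1.4 15.1]
```

Call:
pendant(moves={"increments":[[0.0006,0.0014,0.01,0,0,0],[0,0,0.005,0,0,0],[0,0,0,0,0,0],[0,0,0,0,0,0]]})

```text
clock: 17.38
tcp_pos: [0.5512, 0.1664, 0.0854]
tcp_rot: [2.881, 1.252, 0.0]
wrist_force: [-0.4, -0.0, -0.9]
opening: 0.0396
grip_force: 60.7
```

Run:
```python
from h import *
from rig import env
s=snap(env,"side",5);tcp=env.observe()["tcp_pos"];print(tcp)
h=cv2.cvtColor(s["pixels"],cv2.COLOR_RGB2HSV)
p=proj(s,tcp).astype(int);print(p)
m=((h[:,:,0]<9)|(h[:,:,0]>174))&(h[:,:,1]>130)&(h[:,:,2]>60)
y0,x0=p[1]-14,p[0]-14
for r in range(y0,y0+24):print(r,''.join('R' if v else '.' for v in m[r,x0:x0+28]),h[r,p[0]-5:p[0]+6,2].tolist())
print("x0",x0)
a=np.linspace(0,2*np.pi,180)
P=np.array([proj(s,[tcp[0]+.021*np.cos(t),tcp[1]+.021*np.sin(t),tcp[2]+z]) for z in(-.006,.016) for t in a]);print("pred ext",P.min(0),P.max(0),"bore top c",proj(s,tcp+[0,0,.016]))
```

```text
[0.5512068  0.16642522 0.08551711]
[269 172]
158 ............................ [26, 31, 35, 33, 34, 29, 29, 36, 41, 34, 33]
159 ............................ [26, 27, 21, 25, 17, 22, 17, 31, 42, 38, 33]
160 ............................ [22, 9, 6, 12, 7, 17, 20, 25, 42, 42, 36]
161 ............................ [36, 47, 26, 7, 19, 24, 21, 25, 42, 42, 41]
162 ............................ [58, 103, 56, 19, 18, 16, 22, 14, 37, 42, 34]
163 ............................ [61, 121, 114, 67, 29, 16, 24, 30, 25, 29, 32]
164 ............................ [58, 122, 127, 115, 91, 36, 31, 32, 27, 29, 33]
165 ............RRRRR........... [51, 114, 128, 145, 144, 101, 92, 85, 54, 44, 33]
166 .........RRRRRRRRRRR........ [67, 150, 183, 185, 185, 169, 137, 130, 120, 114, 76]
167 .........RRRRRRRRRRR........ [118, 179, 190, 191, 193, 194, 179, 133, 134, 130, 101]
168 ........RRRRRRRRRRR......... [174, 194, 190, 180, 161, 165, 156, 112, 123, 128, 90]
169 ........RRRRRRR
[... 543 characters left out ...]
 [101, 117, 130, 141, 148, 148, 149, 152, 155, 140, 97]
176 ..........RRRRRRRRR......... [111, 115, 130, 140, 142, 149, 150, 152, 142, 142, 118]
177 ...........RRRRRRR.......... [114, 111, 117, 133, 141, 150, 145, 151, 154, 149, 152]
178 ............................ [114, 116, 119, 124, 124, 145, 141, 153, 162, 159, 164]
179 ............................ [135, 140, 143, 129, 128, 159, 152, 162, 207, 195, 172]
180 ............................ [204, 199, 151, 129, 135, 160, 156, 173, 225, 218, 208]
181 ............................ [224, 215, 162, 128, 134, 154, 161, 192, 222, 222, 223]
x0 255
pred ext [262.87959348 165.0017559 ] [275.66627697 178.65750112] bore top c [269.27487843 169.38593869]
```

Call:
pendant(moves={"increments":[[0,-0.0006,0.005,0,0,0],[0,0,0.005,0,0,0],[0,0,0.005,0,0,0],[0,0,0.004,0,0,0],[0,0,0,0,0,0]]})

```text
clock: 18.05
tcp_pos: [0.5503, 0.1667, 0.0658]
tcp_rot: [-2.881, -1.252, 0.001]
wrist_force: [0.2, -0.1, -1.8]
opening: 0.0401
grip_force: 60.7
```

Call:
pendant(moves={"increments":[[0,0,0.004,0,0,0],[0,0,0.004,0,0,0],[0,0,0,0,0,0]]})

```text
clock: 18.42
tcp_pos: [0.5503, 0.1666, 0.0578]
tcp_rot: [-2.881, -1.252, 0.001]
wrist_force: [0.4, -0.7, -0.6]
opening: 0.0402
grip_force: 60.7
```

```bash
python3 go.py .5506 .1669 .040 -43
```

```text
tool delta mm [ 0.4  0.1 17.8] rot [-0.     0.001 -0.   ] tcp [0.5503 0.1666 0.0578] yaw -43.0 F [ 0.4 -0.7 -0.6] t 18.425
in final axes mm [ 0.4  0.  17.8]
```

Call:
pendant(moves={"increments":[[0.0004,0,0.004,0,0,0],[0,0,0.004,0,0,0],[0,0,0.003,0,0,0],[0,0,0.003,0,0,0],[0,0,0,0,0,0]]})

```text
clock: 19.05
tcp_pos: [0.5506, 0.1668, 0.0437]
tcp_rot: [2.881, 1.252, -0.001]
wrist_force: [-0.8, -1.2, -1.3]
opening: 0.0397
grip_force: 60.6
```

Call:
pendant(moves={"increments":[[0,0,0.0012,0,0,0],[0,0,0.0012,0,0,0],[0,0,0,0,0,0]]})

```text
clock: 19.42
tcp_pos: [0.5507, 0.1667, 0.0418]
tcp_rot: [2.881, 1.252, -0.001]
wrist_force: [-2.3, -3.4, 0.8]
opening: 0.0396
grip_force: 60.8
```

```bash
python3 go.py .5506 .1669 .040 -43
```

```text
tool delta mm [ 0.  -0.2  1.8] rot [ 0.     0.001 -0.001] tcp [0.5507 0.1667 0.0418] yaw -43.0 F [-2.3 -3.4  0.8] t 19.425
in final axes mm [ 0.  -0.2  1.8]
```

Call:
pendant(moves={"increments":[[0,0,0.0008,0,0,0],[0,0,0,0,0,0]]})

```text
clock: 19.68
tcp_pos: [0.5507, 0.1667, 0.041]
tcp_rot: [2.881, 1.252, -0.001]
wrist_force: [-3.4, -3.4, 1.7]
opening: 0.0397
grip_force: 60.9
```

Call:
pendant(moves={"increments":[[0,0,0.0008,0,0,0],[0,0,0,0,0,0]]})

```text
clock: 19.92
tcp_pos: [0.5507, 0.1667, 0.0403]
tcp_rot: [2.881, 1.252, -0.001]
wrist_force: [-2.6, -3.6, 3.0]
opening: 0.0398
grip_force: 61.1
```

Call:
pendant(moves={"increments":[[0,0,0.0005,0,0,0],[0,0,0,0,0,0]]})

```text
clock: 20.18
tcp_pos: [0.5507, 0.1667, 0.0403]
tcp_rot: [2.881, 1.251, -0.001]
wrist_force: [-4.4, -4.4, 5.0]
opening: 0.0398
grip_force: 61.4
```

Call:
pendant(moves={"increments":[[0,0,0,0,0,0],[0,0,0,0,0,0],[0,0,0,0,0,0]]}, jaw=0.055)

```text
clock: 20.55
tcp_pos: [0.5513, 0.1678, 0.04]
tcp_rot: [-2.881, -1.252, -0.002]
wrist_force: [-0.2, -0.1, -0.3]
opening: 0.0549
grip_force: 0.0
```

Call:
pendant(moves={"increments":[[0,0,-0.01,0,0,0],[0,0,-0.02,0,0,0],[0,0,-0.03,0,0,0],[0,0,-0.03,0,0,0],[0,0,0,0,0,0]]})

```text
clock: 21.18
tcp_pos: [0.5532, 0.1681, 0.134]
tcp_rot: [2.88, 1.251, 0.011]
wrist_force: [-0.2, -0.2, -0.1]
opening: 0.055
grip_force: 0.0
```

```bash
python3 go.py .5955 .0015 .13 -80
```

```text
tool delta mm [-92.9 144.6   4.1] rot [ 0.002 -0.007  0.645] tcp [0.5532 0.1681 0.134 ] yaw -43.0 F [-0.2 -0.2 -0.1] t 21.175
in final axes mm [ 12.8 171.4   4. ]
```

Run:
```python
from h import *
from rig import env
o=env.observe();print("joints",o["joint_positions"].round(3))
t=snap(env,"top",6);s=snap(env,"side",6)
for tag in("top0","side0","top6","side6"):
    c=load(tag);top=tag[:3]=="top"
    for n,lo,hi,b in(("yel",(22,120,80),(36,255,255),(222,130,250,160) if top else (310,160,345,185)),("blue",(95,100,60),(125,255,255),(240,135,275,195) if top else (285,175,345,200))):
        B=blobs(c,lo,hi,b,4)
        if not B: print(tag,n,"none");continue
        q=B[0];W=plane(c,cen(q),.030 if n=="yel" else .035);print(tag,n,cen(q).round(1),cv2.contourArea(q),W.round(4))
print("stripe");h=cv2.cvtColor(t["pixels"],cv2.COLOR_RGB2HSV)
for c in(t,s):
    v=c["pixels"].min(2);x0,y0,x1,y1=(272,178,304,212) if c is t else (290,196,322,216)
    m=np.zeros_like(v);m[y0:y1,x0:x1]=v[y0:y1,x0:x1]
    ys,xs=np.where(m>(120 if c is t else 190));print(list(zip(xs.tolist(),ys.tolist()))[:40])
B=0
C=np.hstack([cv2.resize(c["pixels"][y:y+110,x:x+130,::-1],None,fx=3,fy=3,interpolation=cv2.INTER_CUBIC) for c,x,y in((t,190,120),(s,240,140))]);cv2.imwrite("pics/L6.png",C)
```

```text
joints [ 0.264  0.308 -0.71   1.741  0.219  1.165 -1.259]
top0 yel [232.7 143.8] 21.5 [0.7441 0.1505 0.03  ]
top0 blue [254.7 167.1] 62.0 [0.6756 0.0877 0.035 ]
side0 yel [321.5 172.9] 12.5 [0.7406 0.1492 0.03  ]
side0 blue [311.4 188.7] 21.5 [0.6724 0.0896 0.035 ]
top6 yel [232.7 143.9] 24.0 [0.744  0.1504 0.03  ]
top6 blue [254.6 167.3] 63.0 [0.6752 0.0878 0.035 ]
side6 yel [321.4 173. ] 13.0 [0.7401 0.1489 0.03  ]
side6 blue [311.4 188.7] 21.5 [0.6724 0.0896 0.035 ]
stripe
[(286, 185), (286, 186), (286, 187), (286, 188), (286, 189), (286, 190), (286, 191)]
[(306, 205)]
```

View pics/L6.png

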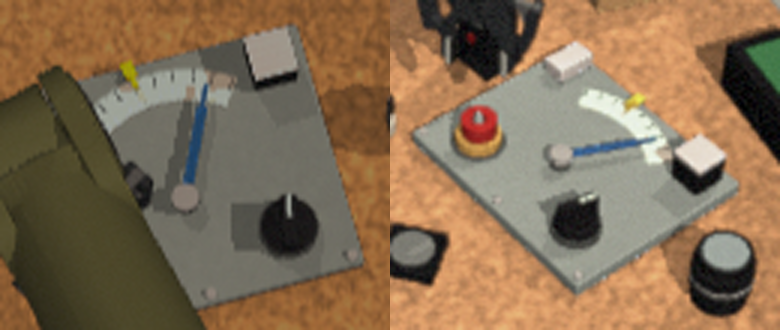

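The collar is stacked on the brass ring, and the spindle tip shows through it in the side view. The arm and mark are unchanged. Next is the knob, whose stripe points along world +x.

Call:
pendant(moves={"increments":[[0,0,-0.005,0,0,0.164],[0,0,0,0,0,0.164],[0,0,0,0,0,0.164],[0,0,0,0,0,0.164],[0,0,0,0,0,0.164],[0,0,0,0,0,0]]}, jaw=0.045)

```text
clock: 22.02
tcp_pos: [0.5502, 0.1669, 0.1339]
tcp_rot: [3.141, 0.003, -0.003]
wrist_force: [1.4, 0.1, -0.5]
opening: 0.045
grip_force: 0.0
```

```bash
python3 go.py .595 .003 .12 -90; python3 -c "
from rig import env;print(env.observe()['joint_positions'].round(2))"
```

```text
tool delta mm [ 44.5 163.9  14. ] rot [0.001 0.002 0.002] tcp [0.5502 0.1669 0.1339] yaw -89.9 F [ 1.4  0.1 -0.5] t 22.025
in final axes mm [ 44.8 163.9  13.9]
[ 0.17  0.28 -0.59  1.74  0.17  1.17 -2.04]
```

Call:
pendant(moves={"increments":[[0.0112,0.041,0,0,0,0],[0.0112,0.041,0,0,0,0],[0.0112,0.041,0,0,0,0],[0.0112,0.041,0,0,0,0],[0,0,0,0,0,0]]})

```text
clock: 22.65
tcp_pos: [0.5959, -0.0024, 0.1339]
tcp_rot: [3.14, -0.007, -0.002]
wrist_force: [-0.1, 0.5, -0.2]
opening: 0.0451
grip_force: 0.0
```

Call:
pendant(moves={"increments":[[0,0,0,0,0,-0.18],[0,0,0,0,0,-0.18],[0,0,0,0,0,-0.18],[0,0,0,0,0,-0.18],[0,0,0,0,0,-0.18],[0,0,0,0,0,-0.18],[0,0,0,0,0,-0.18],[0,0,0,0,0,-0.18],[0,0,0,0,0,-0.18],[0,0,0,0,0,-0.18],[0,0,0,0,0,-0.18],[0,0,0,0,0,-0.18],[0,0,0,0,0,-0.18],[0,0,0,0,0,-0.18],[0,0,0,0,0,-0.18],[0,0,0,0,0,-0.18],[0,0,0,0,0,-0.18],[0,0,0,0,0,-0.08],[0,0,0,0,0,0]]})

```text
clock: 25.02
tcp_pos: [0.5952, 0.0041, 0.1345]
tcp_rot: [0.001, -3.141, -0.001]
wrist_force: [0.1, -0.5, -0.3]
opening: 0.0452
grip_force: 0.0
```

```bash
python3 go.py .595 .003 .06 90; python3 -c "
from rig import env;print(env.observe()['joint_positions'].round(2))"
```

```text
tool delta mm [ 0.2 -1.1 74.5] rot [ 0.001 -0.001  0.   ] tcp [0.5952 0.0041 0.1345] yaw 90.0 F [ 0.1 -0.5 -0.3] t 25.025
in final axes mm [ 0.2 -1.1 74.5]
[ 0.76  0.46 -1.02  1.68  0.41  1.23  1.22]
```

Call:
pendant(moves={"increments":[[0,-0.0011,0.03,0,0,0],[0,0,0.025,0,0,0],[0,0,0.015,0,0,0],[0,0,0.005,0,0,0],[0,0,0,0,0,0]]})

```text
clock: 25.65
tcp_pos: [0.5959, 0.0023, 0.0601]
tcp_rot: [0.002, 3.141, 0.0]
wrist_force: [-0.2, 0.2, 0.4]
opening: 0.0451
grip_force: 0.0
```

Call:
pendant(moves={"increments":[[0,0,0.008,0,0,0],[0,0,0.006,0,0,0],[0,0,0,0,0,0],[0,0,0,0,0,0]]})

```text
clock: 26.15
tcp_pos: [0.5957, 0.002, 0.0459]
tcp_rot: [0.003, 3.141, -0.0]
wrist_force: [-0.4, -0.5, 0.7]
opening: 0.0454
grip_force: 0.0
```

```bash
python3 go.py .595 .003 .044 90
```

```text
tool delta mm [0.7 1.  1.9] rot [-0.     0.    -0.002] tcp [0.5957 0.002  0.0459] yaw 89.9 F [-0.4 -0.5  0.7] t 26.15
in final axes mm [0.7 1.  1.9]
```

Call:
pendant(moves={"increments":[[0,0,0,0,0,0],[0,0,0,0,0,0],[0,0,0,0,0,0],[0,0,0,0,0,0],[0,0,0,0,0,0],[0,0,0,0,0,0]]}, jaw=0.0)

```text
clock: 26.9
tcp_pos: [0.596, 0.0033, 0.0463]
tcp_rot: [0.001, 3.141, 0.002]
wrist_force: [0.2, 4.9, 3.7]
opening: 0.0126
grip_force: 60.6
```

```bash
python3 go.py .595 .003 .044 90
```

```text
tool delta mm [ 1.  -0.3  2.3] rot [ 0.002  0.001 -0.001] tcp [0.596  0.0033 0.0463] yaw 89.9 F [0.2 4.9 3.7] t 26.9
in final axes mm [ 1.  -0.3  2.3]
```

Call:
pendant(moves={"increments":[[0,0.001,0,0,0,0.1],[0,0,0,0,0,0.12],[0,0,0,0,0,0.12],[0,0,0,0,0,0.12],[0,0,0,0,0,0.12],[0,0,0,0,0,0]]})

```text
clock: 27.65
tcp_pos: [0.596, 0.0037, 0.0463]
tcp_rot: [0.899, 3.01, 0.001]
wrist_force: [0.8, 5.3, 5.0]
opening: 0.0128
grip_force: 60.6
```

```bash
python3 go.py .596 .0035 .046 90
```

```text
tool delta mm [-0.1 -0.2  0.3] rot [ 0.001  0.001 -0.58 ] tcp [0.596  0.0037 0.0463] yaw 56.8 F [0.8 5.3 5. ] t 27.65
in final axes mm [ 0.  -0.2  0.3]
```

Going well. Measure the arm after a further turn.

Call:
pendant(moves={"increments":[[0,0,0,0,0,0.12],[0,0,0,0,0,0.12],[0,0,0,0,0,0.12],[0,0,0,0,0,0.12],[0,0,0,0,0,0.12],[0,0,0,0,0,0.12],[0,0,0,0,0,0.12],[0,0,0,0,0,0],[0,0,0,0,0,0]]})

```text
clock: 28.78
tcp_pos: [0.5963, 0.004, 0.0463]
tcp_rot: [2.046, 2.383, 0.003]
wrist_force: [0.8, 5.2, 3.1]
opening: 0.0123
grip_force: 60.5
```

```bash
python3 go.py .596 .0035 .046 90
```

Create ptr.py:
```python
from h import *
from rig import env
import sys
tag=sys.argv[1]
if len(sys.argv)>2: t,s=snap(env,"top",tag),snap(env,"side",tag)
t,s=load("top"+tag),load("side"+tag)
PV=np.array([.6218,.0959])
for n,c,bb,yb in(("top",t,(225,135,275,195),(222,130,245,158)),("side",s,(285,160,345,200),(312,164,335,180))):
    h=cv2.cvtColor(c["pixels"],cv2.COLOR_RGB2HSV).astype(float)
    for nm,lo,hi,b,z in(("blue",98,125,bb,.035),("yel",22,36,yb,.032)):
        x0,y0,x1,y1=b;H=h[y0:y1,x0:x1];w=np.where((H[...,0]>=lo)&(H[...,0]<=hi)&(H[...,1]>100)&(H[...,2]>60),H[...,1],0)
        ys,xs=np.nonzero(w);
        if len(xs)<4:print(n,nm,"few");continue
        W=np.array([plane(c,(x+x0,y+y0),z)[:2] for x,y in zip(xs,ys)]);ww=w[ys,xs]
        m=np.average(W,axis=0,weights=ww);C=np.cov(W.T,aweights=ww);ev,V=np.linalg.eigh(C);d=V[:,1]*np.sign(V[0,1])
        r=np.linalg.norm(W-PV,axis=1)
        print(n,nm,len(xs),"cen",m.round(4),"axis deg",np.degrees(np.arctan2(d[1],d[0])).round(2),"bearing",np.degrees(np.arctan2(*(m-PV)[::-1])).round(2),"r",r.min().round(3),r.max().round(3))
```

```bash
python3 ptr.py 0; python3 ptr.py 7 snap
```

```text
tool delta mm [-0.5 -0.4  0.3] rot [ 0.002  0.    -1.419] tcp [0.5963 0.004  0.0463] yaw 8.7 F [0.8 5.2 3.1] t 28.775
in final axes mm [ 0.3 -0.5  0.3]
top blue 97 cen [0.6777 0.0873] axis deg -9.46 bearing -8.74 r 0.017 0.11
top yel 34 cen [0.7432 0.1501] axis deg 25.49 bearing 24.06 r 0.117 0.144
side blue 45 cen [0.6726 0.0896] axis deg -9.21 bearing -7.13 r 0.014 0.091
side yel 25 cen [0.7375 0.1461] axis deg 24.13 bearing 23.46 r 0.111 0.14
top blue 88 cen [0.6755 0.1107] axis deg 15.41 bearing 15.41 r 0.017 0.107
top yel 35 cen [0.7435 0.1501] axis deg 24.28 bearing 24.03 r 0.117 0.144
side blue few
side yel 27 cen [0.7375 0.1479] axis deg 63.12 bearing 24.19 r 0.111 0.149
```

Call:
pendant(moves={"increments":[[0,0,0,0,0,0.12],[0,0,0,0,0,0.12],[0,0,0,0,0,0.12],[0,0,0,0,0,0.1],[0,0,0,0,0,0],[0,0,0,0,0,0]]})

```text
clock: 29.62
tcp_pos: [0.5966, 0.004, 0.0463]
tcp_rot: [2.536, 1.854, 0.004]
wrist_force: [1.7, 5.2, 2.4]
opening: 0.0128
grip_force: 60.4
```

```bash
python3 go.py .596 .0035 .046 90; python3 ptr.py 8 snap
```

Run:
```python
from h import *
t,s=load("top8"),load("side8")
C=np.hstack([cv2.resize(c["pixels"][y:y+90,x:x+66,::-1],None,fx=6,fy=6,interpolation=cv2.INTER_CUBIC) for c,x,y in((t,215,125),(s,285,140))]);cv2.imwrite("pics/L8.png",C)
```

```text
tool delta mm [-0.7 -0.4  0.3] rot [ 0.003  0.    -1.879] tcp [0.5966 0.004  0.0463] yaw -17.7 F [1.7 5.2 2.4] t 29.625
in final axes mm [ 0.6 -0.5  0.3]
top blue 91 cen [0.672  0.1172] axis deg 23.16 bearing 23.01 r 0.017 0.106
top yel 34 cen [0.7432 0.1501] axis deg 25.31 bearing 24.06 r 0.117 0.144
side blue few
side yel 24 cen [0.738  0.1462] axis deg 25.81 bearing 23.42 r 0.111 0.14
```

View pics/L8.png

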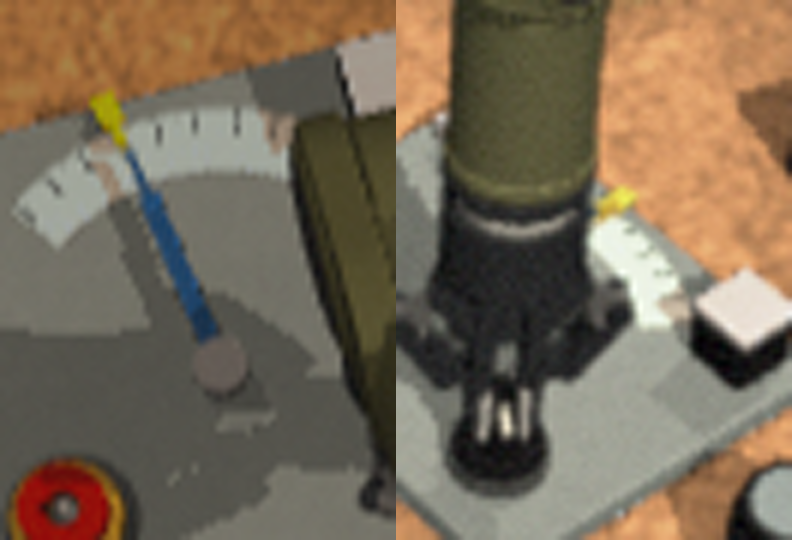

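The arm tip at (236.5,150) is just short (clockwise) of the mark's apex at (235.5,149). About 1° of arm is left, roughly 0.055 rad of knob.

Call:
pendant(moves={"increments":[[0,0,0,0,0,0.055],[0,0,0,0,0,0],[0,0,0,0,0,0]]})

```text
clock: 30.1
tcp_pos: [0.5967, 0.004, 0.0463]
tcp_rot: [2.586, 1.784, 0.004]
wrist_force: [2.0, 5.3, 2.0]
opening: 0.0123
grip_force: 60.4
```

Call:
pendant(moves={"increments":[[0,0,0,0,0,0],[0,0,0,0,0,0],[0,0,0,0,0,0]]}, jaw=0.045)

```text
clock: 30.48
tcp_pos: [0.5953, 0.0017, 0.0454]
tcp_rot: [2.589, 1.779, -0.002]
wrist_force: [0.6, 0.3, -0.5]
opening: 0.045
grip_force: 0.0
```

```bash
python3 go.py .596 .0035 .046 90; python3 ptr.py 9 snap
```

Create edge.py:
```python
from h import *
import sys
# bearing of arm and mark about the cap-independent pivot found from arm axes in several pictures
t=load("top"+sys.argv[1]);PV=np.array([.6233,.0964])
h=cv2.cvtColor(t["pixels"],cv2.COLOR_RGB2HSV).astype(float)
for nm,lo,hi,z,rs in(("blue",95,125,.037,[(.03,.05),(.05,.07),(.07,.09),(.09,.108)]),("yel",20,38,.033,[(.116,.125),(.125,.135),(.135,.146)])):
    P=[]
    for y in range(130,195):
        for x in range(222,270):
            H=h[y,x]
            if lo<=H[0]<=hi and H[1]>70:
                W=plane(t,(x,y),z)[:2]-PV;P.append((np.linalg.norm(W),np.degrees(np.arctan2(W[1],W[0])),H[1]))
    P=np.array(P)
    for a,b in rs:
        k=(P[:,0]>=a)&(P[:,0]<b)
        if k.any():print(nm,a,b,k.sum(),np.average(P[k,1],weights=P[k,2]-60).round(2))
```

```bash
python3 edge.py 9
```

```text
tool delta mm [ 1.9  0.1 -0.6] rot [-0.002  0.    -1.937] tcp [0.5953 0.0017 0.0454] yaw -21.0 F [ 0.6  0.3 -0.5] t 30.475
in final axes mm [-0.7  1.8 -0.6]
top blue 92 cen [0.6721 0.1184] axis deg 24.51 bearing 24.09 r 0.017 0.109
top yel 34 cen [0.7432 0.1501] axis deg 25.31 bearing 24.06 r 0.117 0.144
side blue few
side yel 26 cen [0.7376 0.1472] axis deg 50.36 bearing 23.88 r 0.111 0.149
blue 0.03 0.05 26 24.47
blue 0.05 0.07 25 24.14
blue 0.07 0.09 21 24.43
blue 0.09 0.108 9 24.22
yel 0.116 0.125 24 3.75
yel 0.125 0.135 20 22.26
yel 0.135 0.146 12 24.24
```

Call:
pendant(moves={"increments":[[0,0,-0.015,0,0,0],[0,0,-0.03,0,0,0],[0,0,-0.04,0,0,0],[0,0,-0.05,0,0,0],[0,0,-0.06,0,0,0],[0,0,0,0,0,0]]})

```text
clock: 31.32
tcp_pos: [0.5987, 0.0038, 0.2479]
tcp_rot: [2.582, 1.777, 0.014]
wrist_force: [0.1, 0.0, -0.8]
opening: 0.0449
grip_force: 0.0
```

Call:
pendant(moves={"increments":[[0,0.05,0,0,0,0],[0,0.05,0,0,0,0],[0,0.05,0,0,0,0],[0,0.04,0,0,0,0],[0,0,0,0,0,0],[0,0,0,0,0,0]]})

```text
clock: 32.08
tcp_pos: [0.7724, -0.0641, 0.2404]
tcp_rot: [-2.586, -1.781, 0.001]
wrist_force: [0.6, 0.2, -0.2]
opening: 0.0453
grip_force: 0.0
```

```bash
python3 ptr.py 10 snap
```

Run:
```python
from h import *
t,s=load("top10"),load("side10")
C=np.hstack([cv2.resize(c["pixels"][y:y+95,x:x+66,::-1],None,fx=6,fy=6,interpolation=cv2.INTER_CUBIC) for c,x,y in((t,215,125),(s,275,140))]);cv2.imwrite("pics/L10.png",C)
```

```text
top blue 91 cen [0.672  0.1183] axis deg 24.63 bearing 24.09 r 0.017 0.109
top yel 35 cen [0.7435 0.1502] axis deg 24.3 bearing 24.03 r 0.117 0.144
side blue 37 cen [0.6683 0.1198] axis deg 24.09 bearing 27.23 r 0.02 0.087
side yel 24 cen [0.7378 0.1461] axis deg 26.34 bearing 23.39 r 0.111 0.14
```

View pics/L10.png

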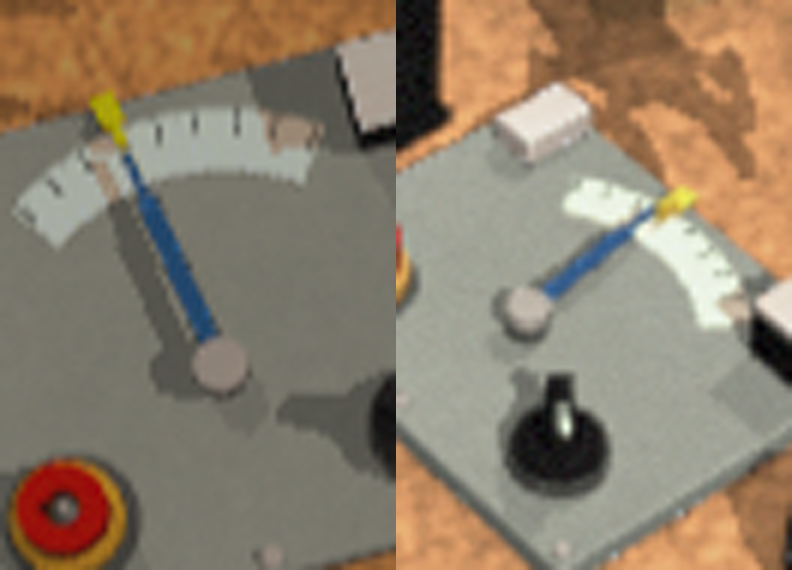

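Run:
```python
from h import *
s=load("side10");PV=np.array([.6199,.0982]);h=cv2.cvtColor(s["pixels"],cv2.COLOR_RGB2HSV)
for b in(22,23,24,25,26):
    d=np.array([np.cos(np.radians(b)),np.sin(np.radians(b))])
    print(b,"mark top r116,130,144",[proj(s,[*(PV+r*d),.034]).round(1).tolist() for r in(.116,.130,.144)],"arm r60,110 z37",[proj(s,[*(PV+r*d),.035]).round(1).tolist() for r in(.06,.110)])
for y in range(168,182):print(y,' '.join(f"{'Y' if 20<=H<=38 and S>90 else ('b' if 95<=H<=125 and S>80 else '.')}{V:3d}" for H,S,V in h[y,310:332].astype(int)))
```

```text
22 mark top r116,130,144 [[319.1, 174.5], [321.8, 172.5], [324.4, 170.6]] arm r60,110 z37 [[308.2, 182.4], [318.0, 175.2]]
23 mark top r116,130,144 [[318.7, 174.2], [321.3, 172.2], [323.9, 170.2]] arm r60,110 z37 [[308.0, 182.3], [317.6, 174.9]]
24 mark top r116,130,144 [[318.2, 174.0], [320.8, 171.9], [323.3, 169.9]] arm r60,110 z37 [[307.8, 182.1], [317.1, 174.6]]
25 mark top r116,130,144 [[317.8, 173.7], [320.3, 171.6], [322.8, 169.5]] arm r60,110 z37 [[307.5, 182.0], [316.7, 174.4]]
26 mark top r116,130,144 [[317.3, 173.4], [319.8, 171.3], [322.2, 169.2]] arm r60,110 z37 [[307.3, 181.8], [316.3, 174.1]]
168 .159 .161 .159 .163 .156 .156 .153 .138 .143 .178 .230 .228 .212 .204 .204 .201 .208 .220 .224 .223 .221 .204
169 .162 .153 .154 .156 .160 .157 .158 .149 .139 .171 .233 .231 .224 .214 .208 .201 .212 .222 .225 .228 .223 .204
170 .183 .180 .163 .158 .158 .158 .160 .162 .154 .162 .220 .231 .228 .225 .219 .210 .216 .224 .224 .223 .220 .210
171 .209 .234 .215 .184 .168 .164 .160 .157 .160 .150 .176 Y214 Y231 Y229 .226 .227 .228 .230 .223 .216 .217 .214
172 .215 .242 .242 .237 .232 
[... 410 characters left out ...]
7 .214 .210 .217
176 .244 .242 .218 .209 .153 b140 .140 .185 Y190 Y196 .225 .225 .203 .169 .157 .168 .194 .211 .206 .207 .214 .220
177 .202 .197 .152 .144 .143 .173 .231 .228 .210 .227 .243 .242 .238 .228 .181 .163 .164 .179 .176 .192 .205 .217
178 .136 .146 b137 b145 .175 .236 .246 .236 .236 .242 .243 .243 .240 .192 .171 .195 .165 .158 .161 .167 .211 .224
179 b149 b142 b142 b129 .151 .231 .243 .243 .243 .243 .243 .243 .241 .233 .231 .235 .202 .165 .164 .166 .195 .223
180 b146 b139 b134 .129 .141 .181 .226 .242 .244 .243 .242 .243 .242 .241 .243 .244 .236 .195 .166 .162 .163 .189
181 b138 .133 .143 .145 .147 .163 .182 .218 .233 .244 .243 .243 .243 .243 .244 .241 .236 .189 .195 .170 .161 .168
```

```bash
python3 -c "
from rig import env
print(env.sign_off())"
```

```text
the job is handed in; nothing more can be done
None
```

The job is handed in: the brass ring sits on the deck with the red collar on top of it, and the blue arm points at the yellow mark within about half a degree by the top camera. The knob is released and the gripper is clear; I saw nothing else moved, but made no final whole-bench check.

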